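Empty the sorter tray of robot parts into the crate

TASK

Pick up the metal sorter tray by its black handle, carry it level so that nothing falls off, and, holding its open edge low over the grey crate, tip it so that all three robot parts slide off into the crate; do not touch the parts with the gripper. Then set the empty tray back down flat in the middle of the green cutting mat and let go of it. Leave everything else on the desk where it is.

Things in the scene. Friction and masses are not known exactly. Their poses are not given: they have to be found in the camera images.
- tray_grip (a point): Centre of the tray's black handle bar: 14 mm thick (x), 100 long (y), 32 tall (z), centre 31 mm above the tray's underside. Axes: x from handle to the open front edge, z up when flat. The bar stands 41 mm behind the pan's back wall on two 8 mm wide arms at y = +-46 mm: one finger goes down into the window between bar and wall, the other outside.
- tray_lip (a point): Middle of the tray's open front edge, on top of the pan's 4 mm floor; 178 mm ahead (x) and 27 mm below tray_grip. The aluminium pan is 130 x 140 mm (x by y), with walls 28 mm high at the back and both sides and none at this edge. Tray 0.2 kg. The pan is smooth: parts begin to slide at a tilt of 14 to 20 degrees.
- tray_mid (a point): Middle of the tray's whole outline, handle included (185 x 140 mm), on its underside; 85.5 mm ahead (x) and 31 mm below tray_grip.
- crate_in (a point): Centre of the inner floor of the fixed, open grey plastic crate: outside 230 x 210 mm (x by y) and 90 mm high, walls and floor 5 mm thick, so the rim is 85 mm above this point. Axes along its sides, z up.
- mat: Green cutting mat, fixed to the desk, 240 x 220 mm (x by y), 3 mm thick, on which the tray starts; origin at the centre of its underside, on the desk.
- servo_c (a point): Black servo motor, a block 60 x 28 x 30 mm with a white disc on top, 65 g, loose on the tray. Its point is the piece's centre, 15 mm above its underside; x along its length, z up as it starts on the tray.
- bracket_c (a point): White printed U-shaped bracket 62 x 32 x 32 mm, 40 g, loose on the tray. Its point is the piece's centre, 15 mm above its underside; x along its length, z up as it starts on the tray.
- gearmotor_c (a point): Geared motor: dark square gearbox with a round steel can 26 mm across, together 64 x 30 x 30 mm, 90 g, loose on the tray. Its point is the piece's centre, 15 mm above its underside; x along its length, z up as it starts on the tray.
- driver: Bystander: black screwdriver 170 mm long; lies between mat and crate; origin on its underside.
- cell: Bystander: battery cell, standing, 26 mm across, 48 mm high; origin at its foot.
- cup: Bystander: paper cup, 76 mm across, 90 mm high, standing; origin at its foot.
- base: Bystander: red turned base, 90 mm across, 35 mm high; origin at its foot.
- mouse: Bystander: black computer mouse 105 x 60 x 30 mm; origin on its underside.
- jar: Bystander: pale plastic jar with black cap, 60 mm across, 80 mm high; origin at its foot.
Not all that is in view belongs to the job. Of the things shaped like the part that bears tray_grip, the aluminium one is meant.

How it is judged:
By the outcome, as a careful person would: the job done as asked, in the order asked, and still so for the second after the job is handed in, with the robot touching nothing.
It also fails if it takes over 53 s, if anything falls off the work surface, if the arm or the gripper's body presses on something with over 40 N, if the wrist force passes 120 N, or if a joint passes its speed limit or range.

ROBOT

A 6-joint arm with a two-finger parallel gripper is mounted at the origin on the work surface. World frame = base frame: x ahead of the robot, y to its left, z up, the work surface at z = 0. Lengths are in m, angles in degrees, forces in N, time in s.
With the tool pointing down it reaches from about 0.3 to 0.75 m from the base axis. Payload 8.5 kg.
Tool frame: the origin (TCP) lies on the centre line of the jaws, within the pads' length; the fingertips stand 19 mm ahead of it and the grasp point (between the pads) is the TCP; z points along the fingers, x is the direction in which the jaws open and shut, and the axes are right-handed (so a half turn about z gives the same grasp; the last joint's range is limited). The gripper opens to 85 mm and grips with 20 to 120 N. Pads are 22 mm wide; open, the fingers measure 114 mm over their backs; the gripper's body (76 mm by 85 mm) begins 54 mm behind the grasp point. The pads swing forward as they close: fully open they stand 13 mm farther back than shut.
Start: joints at [-76.622, 21.807, 74.336, -0, 83.858, -12.336], TCP at [0.239, -0.496, 0.25] pointing down, gripper open.
Joint ranges: [-178.18, 178.18], [-50.72, 133.34], [12.68, 142.11], [-81.47, 261.47], [9.98, 163.14], [-165.26, 165.26]. Speed limits (degrees/s): [136.94, 136.94, 180, 180, 180, 180].

INTERFACE

Orientations are given as a 3x3 rotation matrix whose columns are the frame's x, y, z axes.
In Python, from rig import env, cams, order gives the robot as it stands.
- The arm moves only by the tool step_arm, never from a script. Its argument "steps" is a list of rows, each an object with "xyz": the shift along the tool's x, y, z normalised to -1 to 1, where 1 is 0.04 m, a list of three; "turn": the turn, a rotation vector about the tool's x, y, z normalised to -1 to 1, where 1 is 0.08 rad, a list of three; "gripper": the gripper command: -1 is shut, 1 is fully open, values between are in proportion. A call has 1 to 20 rows; each row shifts and turns the commanded pose from where the row before left it, along the tool's axes as they then stand; what a row does not reach is not made up. A row lasts 1/12 s, in which the tool goes at most 41.7 mm and 7.16 degrees, less where a joint would pass 70% of its speed; a pose out of reach is approached as far as the arm can. A call with a number of a shift or a turn outside -1 to 1 is refused whole. A call with a gripper value outside its range is refused whole. The fingers move at their own pace and stop on an object; "squeeze" is the grip in N (left out, the last holds). Time passes only in rows, so rows that do not move let the fingers close. It gives the time, the measured TCP pose, the force and the opening at its end, in the units of the state.
- env.observe(): the state, without advancing time (a new reading comes with each control period).
- cams.get_image(name): name is "scene" or "top" or "wrist"; returns (picture, depth): 480x640x3 uint8, red, green, blue; 480x640 float32, m along the optical axis (not along the pixel's ray), 0 where there is no reading.
- cams.camera_info(name): a dict with "fx", "fy", "cx", "cy" (pixels), "extrinsics" (4x4, takes a point from camera to world coordinates). Camera axes: x right, y down, z forward; pixel columns grow to the right and rows downward; lengths in m; the calibration is good to about 2 mm. The wrist camera is an equidistant fisheye: a pixel r from the principal point sees the ray r / f radians off the axis. A picture is of the moment at which its call begins: read the wrist's pose just before it. camera_info takes no time and is no camera call; for the wrist camera it gives the pose at the moment of the call.
- order.close_job(): hands the job in, once; it reports no verdict.
The state is a dict: "time_s": time; "q": joint angles; "qvel": joint speeds; "joint_efforts": joint torques, N m; "position": TCP position; "tool_rot": TCP orientation; "ft_force": force on the tool from outside, world axes, zero at the start; "wrist_torque": the same for the moment, N m; "grip_width": finger opening in m.
Only numpy, scipy, OpenCV 4.12 (cv2) and the standard library are available. Lean on these libraries where they do the work, as an engineer would, in place of code of your own. Each camera call takes 0.05 s, during which the arm holds its last target. There are 200 camera calls.

## Working session

There is one attempt and no reset: what is moved stays moved. The work goes in short steps, Python scripts to look and compute and a tool call to move; the robot and the scene stay as the last step left them, time stands still between calls to the robot, and variables do not carry over. Pictures are saved under pics/ and viewed, about 8 in all and at most 12, crops included, and the job is handed in when it is done.

Besides the shell and the picture viewer there is one more tool, called after "Request:" as a command line: name --argument value ..., lists and objects as JSON in quotes. step_arm: Moves the arm, as the interface text tells. Scaled input: -1 to 1 covers 0.04 m each way for a shift and 0.08 rad each way for a turn. Its arguments: {"type":"object","properties":{"steps":{"type":"array"},"squeeze":{"type":"number"}},"required":["steps"]}

```bash
mkdir -p pics; cat > h.py <<'E'
from rig import env,cams,order
import numpy as np,cv2
def snap(n,f):
    im,d=cams.get_image(n); cv2.imwrite(f'pics/{f}.png',im[:,:,::-1]); np.save(f'pics/{f}.npy',d); return im,d
def w(n,d,u,v,z=None):
    i=cams.camera_info(n);T=np.array(i['extrinsics']);r=np.array([(u-i['cx'])/i['fx'],(v-i['cy'])/i['fy'],1.])
    if z is None:
        k=d[v-1:v+2,u-1:u+2];k=k[k>0];s=np.median(k)
    else: s=(z-T[2,3])/(T[:3,:3]@r)[2]
    return T[:3,:3]@(r*s)+T[:3,3]
E
python3 - <<'E'
from h import *
snap('top','top0');snap('scene','sc0')
for n in('top','scene'):
    print(np.array(cams.camera_info(n)['extrinsics']).round(3),cams.camera_info(n)['fx'])
o=env.observe();print(o['time_s'],o['position'],np.round(o['tool_rot'],3),o['grip_width'])
E
```

```text
[[-0.026 -0.997  0.066  0.421]
 [-1.     0.026 -0.004 -0.038]
 [ 0.002 -0.066 -0.998  1.248]
 [ 0.     0.     0.     1.   ]] 508.62834157783465
[[-1.000e-03  7.640e-01 -6.450e-01  1.112e+00]
 [ 1.000e+00  9.000e-03  9.000e-03 -3.000e-02]
 [ 1.300e-02 -6.450e-01 -7.640e-01  7.640e-01]
 [ 0.000e+00  0.000e+00  0.000e+00  1.000e+00]] 471.17053333064996
0.1 [ 0.23857085 -0.49529338  0.24979645] [[ 0.434 -0.901 -0.   ]
 [-0.901 -0.434  0.001]
 [-0.001 -0.    -1.   ]] 0.08538648941058105
```

View pics/top0.png

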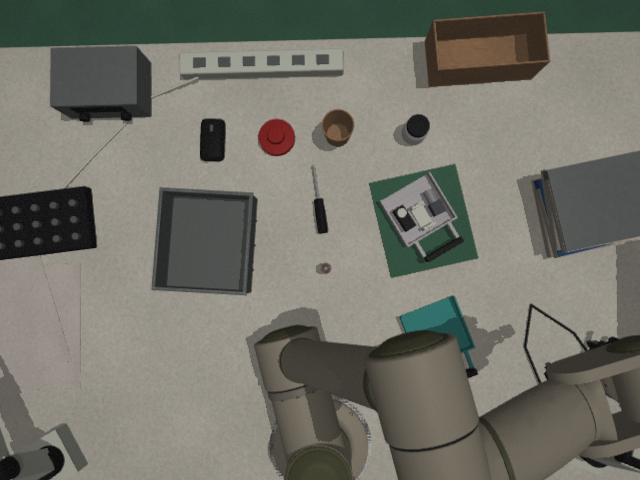

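View pics/sc0.png

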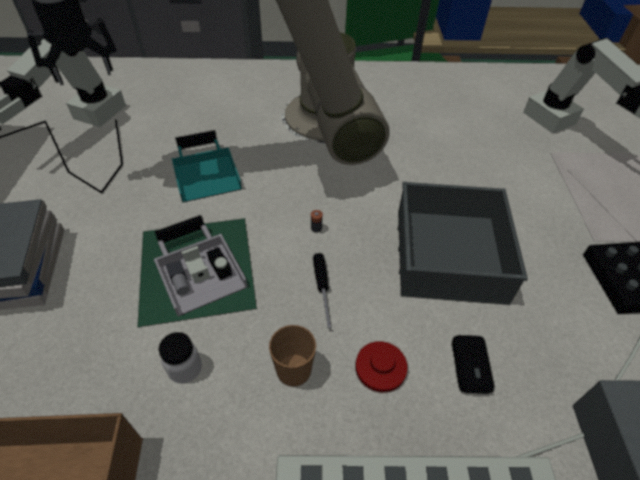

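Top view: there are two trays, an aluminium one on the green mat (420,215) holding the three parts, and an empty teal one (437,325). The aluminium one fits. Its handle is at about (443,249), and the grey crate is at (205,240). I'll confirm this in a crop.

```bash
python3 - <<'E'
import cv2,numpy as np
a=cv2.imread('pics/top0.png')[155:285,360:490];b=cv2.imread('pics/sc0.png')[205:335,130:260]
c=np.hstack([cv2.resize(x,(400,520),interpolation=cv2.INTER_CUBIC) if 0 else cv2.resize(x,None,fx=4,fy=4,interpolation=cv2.INTER_CUBIC)[:, :] for x in(a,b)])
cv2.imwrite('pics/c1.png',cv2.resize(c,None,fx=.75,fy=.75,interpolation=cv2.INTER_AREA))
E
```

```text
(no output)
```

View pics/c1.png

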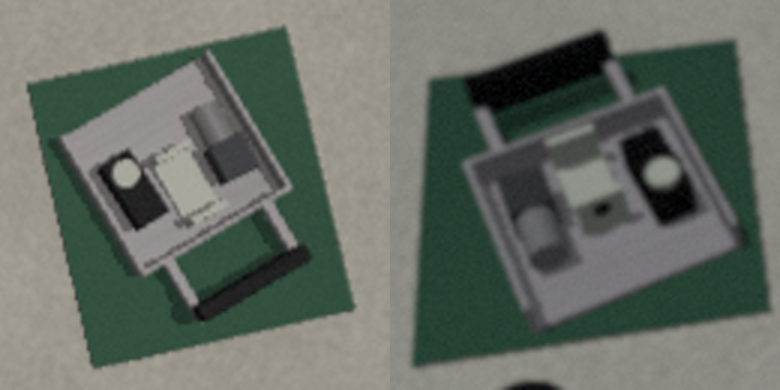

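The crop shows the aluminium pan with servo, bracket and gearmotor, and its black handle bar running from about (200,313) to (308,253) in the crop. The open edge is at the upper left. Now the measurements.

```bash
python3 - <<'E'
from h import *
d=np.load('pics/top0.npy');im=cv2.imread('pics/top0.png')
f=lambda u,v,z:w('top',d,360+u/3,155+v/3,z)
M=np.array([f(*p,.003) for p in[(28,83),(286,27),(354,310),(93,368)]]);print('mat',M.round(3)[:,:2],M.mean(0).round(4),np.linalg.norm(np.diff(M,axis=0),axis=1).round(3))
e=M[0]-M[3]+M[1]-M[2];print('mat x ang',np.degrees(np.arctan2(e[1],e[0])))
# dense clouds
def cloud(n,im,d,box):
    u0,v0,u1,v1=box;i=cams.camera_info(n);T=np.array(i['extrinsics'])
    vv,uu=np.mgrid[v0:v1,u0:u1];s=d[v0:v1,u0:u1]
    P=np.stack([(uu-i['cx'])/i['fx']*s,(vv-i['cy'])/i['fy']*s,s],-1)@T[:3,:3].T+T[:3,3]
    return P[s>0],im[v0:v1,u0:u1][s>0].astype(int)
P,C=cloud('top',im,d,(415,230,475,270))
m=(P[:,2]>.035)&(P[:,2]<.06)&(C.max(1)<75)
def rect(Q):
    c,s,a=cv2.minAreaRect((Q[:,:2]*1000).astype(np.float32));return np.round(c,1),np.round(s,1),round(a,1)
print('bar top',m.sum(),rect(P[m]),P[m].mean(0),np.median(P[m][:,2]))
s2=np.load('pics/sc0.npy');i2=cv2.imread('pics/sc0.png')
P2,C2=cloud('scene',i2,s2,(145,205,215,260));m2=(P2[:,2]>.04)&(P2[:,2]<.06)&(C2.max(1)<60);print('scene bar',m2.sum(),rect(P2[m2]),P2[m2].mean(0))
e=f(200,313,.05),f(308,253,.05);print('ends',e)
q=e[1]-e[0];print('tray yaw from bar',np.degrees(np.arctan2(q[1],q[0]))+90,'len',np.linalg.norm(q))
print('back wall corners',f(143,272,.031),f(290,188,.031))
print('lip',f(62,137,.02),f(207,52,.02))
P,C=cloud('top',im,d,(140,175,270,305));m=(P[:,2]>.08)&(P[:,2]<.1);print('crate top',m.sum(),rect(P[m]),np.median(P[m][:,2]))
P,C=cloud('scene',i2,s2,(385,170,535,310));m=(P[:,2]>.08)&(P[:,2]<.1);print('crate sc',m.sum(),rect(P[m]),np.median(P[m][:,2]))
for n,u,v in[('cup',338,128),('base',277,137),('jar',417,125),('cell',324,268),('drv',321,215),('drvtip',314,168)]: print(n,w('top',d,u,v).round(3))
E
```

```text
mat [[ 0.628 -0.137]
 [ 0.669 -0.351]
 [ 0.434 -0.397]
 [ 0.393 -0.183]] [ 0.5311 -0.267   0.003 ] [0.218 0.239 0.218]
mat x ang 10.983835319009138
bar top 272 (array([ 459. , -305.7]), array([ 15.2, 100.4]), 28.2) [ 0.45890389 -0.30449975  0.04980726] 0.05023403711149532
scene bar 386 (array([ 505.2, -288.5]), array([115.7,  97.9]), 21.5) [ 0.46531711 -0.30444101  0.04789614]
ends (array([ 0.43481042, -0.26248344,  0.05      ]), array([ 0.47968231, -0.34923542,  0.05      ]))
tray yaw from bar 27.349965788288856 len 0.09766980966396695
back wall corners [ 0.46887866 -0.2218163   0.031     ] [ 0.53309347 -0.34200747  0.031     ]
lip [ 0.58037594 -0.16182318  0.02      ] [ 0.64684001 -0.28197317  0.02      ]
crate top 1560 (array([491.3, 255. ]), array([217.4, 235.3]), 85.1) 0.09044349260342466
crate sc 2225 (array([493. , 255.1]), array([216.8, 239. ]), 85.0) 0.0893093912295545
cup [ 0.767 -0.063  0.004]
base [0.74  0.085 0.035]
jar [ 0.748 -0.246  0.08 ]
cell [ 0.421 -0.02   0.047]
drv [ 0.548 -0.016  0.027]
drvtip [ 0.666 -0.002  0.015]
```

Bar centre is (0.459,-0.3055) with top z 0.050 and tray yaw about 28.3°. The crate is at (0.492,0.255) with its x axis at -5°, and the mat centre is (0.531,-0.267). Next I go above the handle, jaws half open.

Request:
step_arm --steps '[{"xyz": [-0.19,-0.7,0],"turn": [0,0,0],"gripper": -0.06},{"xyz": [-0.19,-0.7,0],"turn": [0,0,0],"gripper": -0.06},{"xyz": [-0.19,-0.7,0],"turn": [0,0,0],"gripper": -0.06},{"xyz": [-0.19,-0.7,0],"turn": [0,0,0],"gripper": -0.06},{"xyz": [-0.19,-0.7,0],"turn": [0,0,0],"gripper": -0.06},{"xyz": [-0.19,-0.7,0],"turn": [0,0,0],"gripper": -0.06},{"xyz": [-0.19,-0.7,0],"turn": [0,0,0],"gripper": -0.06},{"xyz": [-0.19,-0.7,0],"turn": [0,0,0],"gripper": -0.06},{"xyz": [-0.19,-0.7,0],"turn": [0,0,0],"gripper": -0.06},{"xyz": [-0.19,-0.7,0],"turn": [0,0,0],"gripper": -0.06},{"xyz": [0,0,0],"turn": [0,0,-1],"gripper": -0.06},{"xyz": [0,0,0],"turn": [0,0,-1],"gripper": -0.06},{"xyz": [0,0,0],"turn": [0,0,-1],"gripper": -0.06},{"xyz": [0,0,0],"turn": [0,0,-1],"gripper": -0.06},{"xyz": [0,0,0],"turn": [0,0,-1],"gripper": -0.06},{"xyz": [0,0,0],"turn": [0,0,-1],"gripper": -0.06},{"xyz": [0,0,0],"turn": [0,0,-1],"gripper": -0.06},{"xyz": [0,0,0],"turn": [0,0,-1],"gripper": -0.06},{"xyz": [0,0,0],"turn": [0,0,-1],"gripper": -0.06},{"xyz": [0,0,0],"turn": [0,0,-1],"gripper": -0.06}]'

```text
time_s: 1.77
position: [0.4578, -0.3055, 0.2499]
tool_rot: [[0.95, -0.313, -0.001], [-0.313, -0.95, 0.001], [-0.001, -0.0, -1.0]]
ft_force: [-0.2, -0.0, -0.3]
grip_width: 0.0401
```

Request:
step_arm --steps '[{"xyz": [0,0,0],"turn": [0,0,-1],"gripper": -0.06},{"xyz": [0,0,0],"turn": [0,0,-1],"gripper": -0.06},{"xyz": [0,0,0],"turn": [0,0,-1],"gripper": -0.06},{"xyz": [0,0,0],"turn": [0,0,-1],"gripper": -0.06},{"xyz": [0,0,0],"turn": [0,0,-1],"gripper": -0.06},{"xyz": [0,0,0],"turn": [0,0,-1],"gripper": -0.06},{"xyz": [0,0,0],"turn": [0,0,-1],"gripper": -0.06},{"xyz": [0,0,0],"turn": [0,0,-1],"gripper": -0.06},{"xyz": [0,0,0],"turn": [0,0,-1],"gripper": -0.06},{"xyz": [0,0,0],"turn": [0,0,-1],"gripper": -0.06},{"xyz": [0,0,0.6],"turn": [0,0,-0.2],"gripper": -0.06},{"xyz": [0,0,0.6],"turn": [0,0,0],"gripper": -0.06},{"xyz": [0,0,0.6],"turn": [0,0,0],"gripper": -0.06},{"xyz": [0,0,0.6],"turn": [0,0,0],"gripper": -0.06},{"xyz": [0,0,0],"turn": [0,0,0],"gripper": -0.06},{"xyz": [0,0,0],"turn": [0,0,0],"gripper": -0.06}]'

```text
time_s: 3.1
position: [0.4577, -0.3054, 0.1539]
tool_rot: [[0.88, 0.474, -0.002], [0.474, -0.88, 0.002], [-0.001, -0.002, -1.0]]
ft_force: [0.7, -0.2, 0.4]
grip_width: 0.0402
```

```bash
python3 - <<'E'
from h import *
o=env.observe();i=cams.camera_info('wrist');im,d=snap('wrist','w1')
np.set_printoptions(precision=4,suppress=True)
print(o['time_s'],o['position'],o['tool_rot'],o['q'],o['grip_width'],o['ft_force'])
# project expected bar corners (top face) with fisheye, and tool grasp point
T=np.linalg.inv(np.array(i['extrinsics']))
a=np.radians(28.3);x=np.array([np.cos(a),np.sin(a),0]);y=np.array([-x[1],x[0],0]);c=np.array([.459,-.3055,.05])
def pr(p):
    q=(T@np.r_[p,1])[:3];th=np.arctan2(np.hypot(*q[:2]),q[2]);k=th/np.hypot(*q[:2]);return np.array([i['fx']*q[0]*k+i['cx'],i['fy']*q[1]*k+i['cy']])
im=im[:,:,::-1].copy()
for sx,sy in[(7,50),(7,-50),(-7,50),(-7,-50)]:
    u=pr(c+x*sx/1e3+y*sy/1e3);print(u);cv2.circle(im,tuple(int(t) for t in u.round()),2,(0,0,255),-1)
for sy in(46,-46): cv2.circle(im,tuple(int(t) for t in pr(c+x*.048+y*sy/1e3-[0,0,.019]).round()),2,(0,255,0),-1)
cv2.imwrite('pics/w1m.png',im)
E
```

```text
3.1 [ 0.4577 -0.3054  0.1539] [[ 0.8805  0.4741 -0.0016]
 [ 0.4741 -0.8805  0.0017]
 [-0.0006 -0.0023 -1.    ]] [-46.039   26.9536  82.9843   0.0004  70.1976 -74.3419] 0.04017301490886702 [ 0.6994 -0.2396  0.4417]
[332.8296 164.4862]
[331.5062 313.4105]
[309.8698 164.4855]
[311.0031 313.4304]
```

View pics/w1m.png

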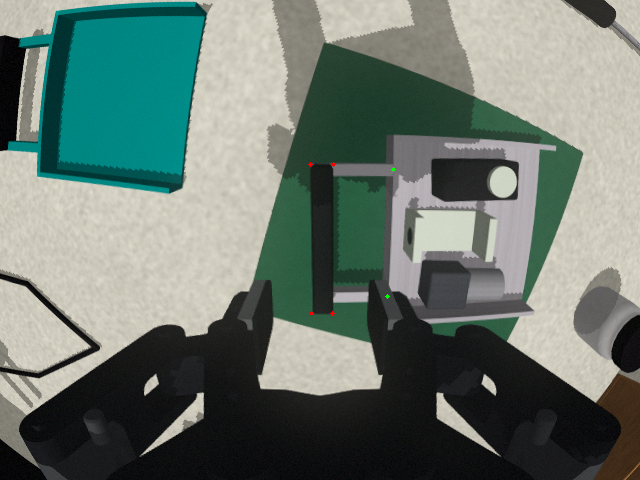

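The predicted bar corners (red) sit exactly on the bar at (311–333, 164–313), and the green points on the wall/arm junctions. So I can descend and grip.

Request:
step_arm --steps '[{"xyz": [0.03,0,0.5],"turn": [0,0,0],"gripper": -0.06},{"xyz": [0,0,0.5],"turn": [0,0,0],"gripper": -0.06},{"xyz": [0,0,0.5],"turn": [0,0,0],"gripper": -0.06},{"xyz": [0,0,0.5],"turn": [0,0,0],"gripper": -0.06},{"xyz": [0,0,0.4],"turn": [0,0,0],"gripper": -0.06},{"xyz": [0,0,0.3],"turn": [0,0,0],"gripper": -0.06},{"xyz": [0,0,0.3],"turn": [0,0,0],"gripper": -0.06},{"xyz": [0,0,0],"turn": [0,0,0],"gripper": -0.06},{"xyz": [0,0,0],"turn": [0,0,0],"gripper": -0.06}]'

```text
time_s: 3.9
position: [0.4596, -0.3056, 0.0355]
tool_rot: [[0.88, 0.474, 0.001], [0.474, -0.88, -0.001], [0.0, 0.002, -1.0]]
ft_force: [0.7, -0.5, 0.7]
grip_width: 0.0403
```

Request:
step_arm --steps '[{"xyz": [0,0,0],"turn": [0,0,0],"gripper": -0.3},{"xyz": [0,0,0],"turn": [0,0,0],"gripper": -0.5},{"xyz": [0,0,0],"turn": [0,0,0],"gripper": -0.6},{"xyz": [0,0,0],"turn": [0,0,0],"gripper": -0.7},{"xyz": [0,0,0],"turn": [0,0,0],"gripper": -1},{"xyz": [0,0,0],"turn": [0,0,0],"gripper": -1},{"xyz": [0,0,0],"turn": [0,0,0],"gripper": -1},{"xyz": [0,0,0],"turn": [0,0,0],"gripper": -1},{"xyz": [0,0,0],"turn": [0,0,0],"gripper": -1}]' --squeeze 90

```text
time_s: 4.65
position: [0.4592, -0.3052, 0.0353]
tool_rot: [[0.88, 0.474, 0.001], [0.474, -0.88, -0.001], [0.0, 0.001, -1.0]]
ft_force: [-1.4, 0.1, 6.0]
grip_width: 0.013
```

Request:
step_arm --steps '[{"xyz": [0,0,-0.05],"turn": [0,0,0],"gripper": -1},{"xyz": [0,0,-0.1],"turn": [0,0,0],"gripper": -1},{"xyz": [0,0,-0.2],"turn": [0,0,0],"gripper": -1},{"xyz": [0,0,-0.3],"turn": [0,0,0],"gripper": -1},{"xyz": [0,0,-0.4],"turn": [0,0,0],"gripper": -1},{"xyz": [0,0,-0.5],"turn": [0,0,0],"gripper": -1},{"xyz": [0,0,-0.5],"turn": [0,0,0],"gripper": -1},{"xyz": [0,0,-0.5],"turn": [0,0,0],"gripper": -1},{"xyz": [0,0,-0.5],"turn": [0,0,0],"gripper": -1},{"xyz": [0,0,-0.5],"turn": [0,0,0],"gripper": -1},{"xyz": [0,0,-0.5],"turn": [0,0,0],"gripper": -1},{"xyz": [0,0,-0.5],"turn": [0,0,0],"gripper": -1},{"xyz": [0,0,-0.4],"turn": [0,0,0],"gripper": -1},{"xyz": [0,0,-0.3],"turn": [0,0,0],"gripper": -1},{"xyz": [0,0,-0.2],"turn": [0,0,0],"gripper": -1},{"xyz": [0,0,-0.1],"turn": [0,0,0],"gripper": -1},{"xyz": [0,0,0],"turn": [0,0,0],"gripper": -1}]'

```text
time_s: 6.07
position: [0.4589, -0.3049, 0.2568]
tool_rot: [[0.88, 0.474, 0.0], [0.474, -0.88, -0.0], [0.0, 0.001, -1.0]]
ft_force: [-0.1, 0.8, -4.9]
grip_width: 0.013
```

```bash
python3 - <<'E'
from h import *
im,d=snap('wrist','w2');s,ds=snap('scene','s2')
c=np.hstack([cv2.resize(im,(400,300)),cv2.resize(s[130:370,60:380],(400,300))]);cv2.imwrite('pics/w2c.png',c[:,:,::-1])
o=env.observe();print(o['q'],o['wrist_torque'],o['ft_force'])
E
```

```text
[-4.59143202e+01  2.17082364e+01  7.36024650e+01 -5.30600282e-03
  8.47792919e+01 -7.42172684e+01] [-0.1856419   0.36144559 -0.01432772] [ 0.13833923  0.02190932 -3.57706399]
```

View pics/w2c.png

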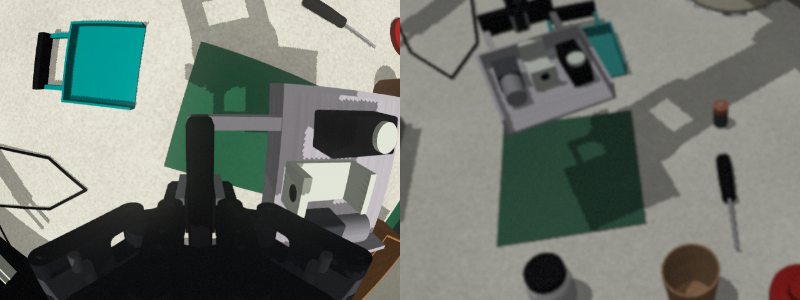

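All three parts are still on the level, lifted tray. The left (wrist) panel shows it held by the bar, the right (scene) panel shows it above the mat. Next I carry it to the crate's near side and turn its front toward the crate.

Request:
step_arm --steps '[{"xyz": [0.05,-0.09,0],"turn": [0,0,0],"gripper": -1},{"xyz": [0.1,-0.17,0],"turn": [0,0,0],"gripper": -1},{"xyz": [0.15,-0.26,0],"turn": [0,0,0],"gripper": -1},{"xyz": [0.21,-0.34,0],"turn": [0,0,0],"gripper": -1},{"xyz": [0.26,-0.43,0],"turn": [0,0,0],"gripper": -1},{"xyz": [0.31,-0.51,0],"turn": [0,0,0],"gripper": -1},{"xyz": [0.36,-0.6,0],"turn": [0,0,0],"gripper": -1},{"xyz": [0.36,-0.6,0],"turn": [0,0,0],"gripper": -1},{"xyz": [0.36,-0.6,0],"turn": [0,0,0],"gripper": -1},{"xyz": [0.36,-0.6,0],"turn": [0,0,0],"gripper": -1},{"xyz": [0.36,-0.6,0],"turn": [0,0,0],"gripper": -1},{"xyz": [0.36,-0.6,0],"turn": [0,0,0],"gripper": -1},{"xyz": [0.36,-0.6,0],"turn": [0,0,0],"gripper": -1},{"xyz": [0.31,-0.51,0],"turn": [0,0,0],"gripper": -1},{"xyz": [0.26,-0.43,0],"turn": [0,0,0],"gripper": -1},{"xyz": [0.22,-0.37,0],"turn": [0,0,0],"gripper": -1},{"xyz": [0.21,-0.34,0],"turn": [0,0,0],"gripper": -1},{"xyz": [0.15,-0.26,0],"turn": [0,0,0],"gripper": -1},{"xyz": [0.1,-0.17,0],"turn": [0,0,0],"gripper": -1},{"xyz": [0.05,-0.09,0],"turn": [0,0,0],"gripper": -1}]'

```text
time_s: 7.83
position: [0.4758, 0.0774, 0.2563]
tool_rot: [[0.88, 0.476, -0.0], [0.476, -0.88, 0.0], [-0.0, -0.001, -1.0]]
ft_force: [0.3, -1.2, -4.6]
grip_width: 0.0128
```

Request:
step_arm --steps '[{"xyz": [0,0,0],"turn": [0,0,-0.2],"gripper": -1},{"xyz": [0,0,0],"turn": [0,0,-0.4],"gripper": -1},{"xyz": [0,0,0],"turn": [0,0,-0.6],"gripper": -1},{"xyz": [0,0,0],"turn": [0,0,-0.8],"gripper": -1},{"xyz": [0,0,0],"turn": [0,0,-0.8],"gripper": -1},{"xyz": [0,0,0],"turn": [0,0,-0.8],"gripper": -1},{"xyz": [0,0,0],"turn": [0,0,-0.8],"gripper": -1},{"xyz": [0,0,0],"turn": [0,0,-0.8],"gripper": -1},{"xyz": [0,0,0],"turn": [0,0,-0.8],"gripper": -1},{"xyz": [0,0,0],"turn": [0,0,-0.8],"gripper": -1},{"xyz": [0,0,0],"turn": [0,0,-0.8],"gripper": -1},{"xyz": [0,0,0],"turn": [0,0,-0.8],"gripper": -1},{"xyz": [0,0,0],"turn": [0,0,-0.8],"gripper": -1},{"xyz": [0,0,0],"turn": [0,0,-0.8],"gripper": -1},{"xyz": [0,0,0],"turn": [0,0,-0.8],"gripper": -1},{"xyz": [0,0,0],"turn": [0,0,-0.6],"gripper": -1},{"xyz": [0,0,0],"turn": [0,0,-0.4],"gripper": -1},{"xyz": [0,0,0],"turn": [0,0,-0.4],"gripper": -1},{"xyz": [0,0,0],"turn": [0,0,-0.2],"gripper": -1},{"xyz": [0,0,0],"turn": [0,0,0],"gripper": -1}]'

```text
time_s: 9.5
position: [0.4766, 0.0752, 0.2564]
tool_rot: [[0.085, 0.996, 0.0], [0.996, -0.085, -0.0], [-0.0, 0.0, -1.0]]
ft_force: [0.3, 0.4, -4.7]
grip_width: 0.0128
```

Request:
step_arm --steps '[{"xyz": [0,0,0.1],"turn": [0,0,0],"gripper": -1},{"xyz": [0,0,0.2],"turn": [0,0,0],"gripper": -1},{"xyz": [0,0,0.3],"turn": [0,0,0],"gripper": -1},{"xyz": [0,0,0.3],"turn": [0,0,0],"gripper": -1},{"xyz": [0,0,0.3],"turn": [0,0,0],"gripper": -1},{"xyz": [0,0,0.3],"turn": [0,0,0],"gripper": -1},{"xyz": [0,0,0.3],"turn": [0,0,0],"gripper": -1},{"xyz": [0,0,0.3],"turn": [0,0,0],"gripper": -1},{"xyz": [0,0,0.3],"turn": [0,0,0],"gripper": -1},{"xyz": [0,0,0.2],"turn": [0,0,0],"gripper": -1},{"xyz": [0,0,0.1],"turn": [0,0,0],"gripper": -1},{"xyz": [0,0,0],"turn": [0,0,0],"gripper": -1}]'

```text
time_s: 10.5
position: [0.4763, 0.0757, 0.1475]
tool_rot: [[0.085, 0.996, -0.002], [0.996, -0.085, 0.0], [-0.0, -0.002, -1.0]]
ft_force: [0.1, -0.6, -4.8]
grip_width: 0.0129
```

```bash
python3 - <<'E'
from h import *
s,ds=snap('scene','s3');cv2.imwrite('pics/s3c.png',cv2.resize(s[130:330,260:560],(600,400))[:,:,::-1])
o=env.observe();print(o['time_s'],o['position'],o['q'],o['ft_force'])
E
```

```text
10.55 [0.47660397 0.07567103 0.14818896] [-5.07142451e+00  2.13507467e+01  9.40777138e+01  1.43999794e-03
  6.45919624e+01 -9.02056177e+01] [-0.0780453  -0.17304521 -4.53297403]
```

View pics/s3c.png

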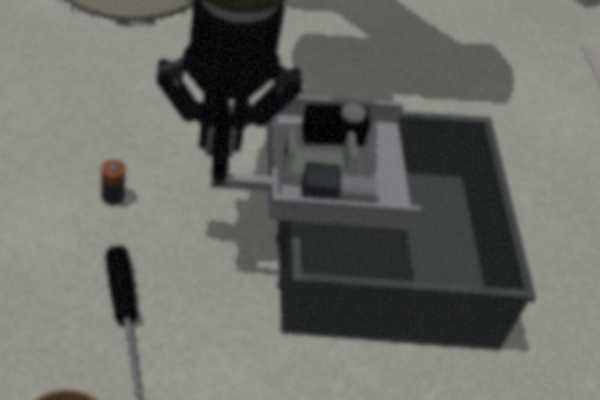

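Level, with the lip over the crate and all parts aboard. Now I tip it, raising the handle so the lip stays low.

Request:
step_arm --steps '[{"xyz": [0,0,-0.1],"turn": [0,-0.4,0],"gripper": -1},{"xyz": [0,0,-0.1],"turn": [0,-0.4,0],"gripper": -1},{"xyz": [-0.01,0,-0.13],"turn": [0,-0.4,0],"gripper": -1},{"xyz": [-0.01,0,-0.13],"turn": [0,-0.4,0],"gripper": -1},{"xyz": [-0.02,0,-0.13],"turn": [0,-0.4,0],"gripper": -1},{"xyz": [-0.02,0,-0.13],"turn": [0,-0.4,0],"gripper": -1},{"xyz": [-0.03,0,-0.13],"turn": [0,-0.4,0],"gripper": -1},{"xyz": [-0.03,0,-0.12],"turn": [0,-0.4,0],"gripper": -1},{"xyz": [-0.03,0,-0.12],"turn": [0,-0.4,0],"gripper": -1},{"xyz": [-0.04,0,-0.12],"turn": [0,-0.4,0],"gripper": -1},{"xyz": [-0.04,0,-0.12],"turn": [0,-0.4,0],"gripper": -1},{"xyz": [-0.05,0,-0.12],"turn": [0,-0.4,0],"gripper": -1}]'

```text
time_s: 11.55
position: [0.4767, 0.0753, 0.2088]
tool_rot: [[0.079, 0.996, -0.03], [0.924, -0.085, -0.374], [-0.375, 0.002, -0.927]]
ft_force: [0.7, -0.1, -4.2]
grip_width: 0.013
```

Request:
step_arm --steps '[{"xyz": [-0.05,0,-0.12],"turn": [0,-0.4,0],"gripper": -1},{"xyz": [-0.05,0,-0.12],"turn": [0,-0.4,0],"gripper": -1},{"xyz": [-0.06,0,-0.11],"turn": [0,-0.4,0],"gripper": -1},{"xyz": [-0.06,0,-0.11],"turn": [0,-0.4,0],"gripper": -1},{"xyz": [-0.06,0,-0.11],"turn": [0,-0.4,0],"gripper": -1},{"xyz": [-0.07,0,-0.11],"turn": [0,-0.4,0],"gripper": -1},{"xyz": [-0.07,0,-0.11],"turn": [0,-0.4,0],"gripper": -1},{"xyz": [0,0,0],"turn": [0,0,0],"gripper": -1},{"xyz": [0,0,0],"turn": [0,0,0],"gripper": -1},{"xyz": [0,0,0],"turn": [0,0,0],"gripper": -1},{"xyz": [0,0,0],"turn": [0,0,0],"gripper": -1}]'

```text
time_s: 12.47
position: [0.4765, 0.0747, 0.2437]
tool_rot: [[0.07, 0.996, -0.048], [0.818, -0.085, -0.568], [-0.57, 0.0, -0.821]]
ft_force: [-0.7, -0.5, -0.9]
grip_width: 0.0128
```

```bash
python3 - <<'E'
from h import *
im,d=snap('wrist','w4');s,ds=snap('scene','s4');t,_=snap('top','t4')
c=np.hstack([cv2.resize(im,(400,300)),cv2.resize(s[110:335,270:570],(400,300))]);cv2.imwrite('pics/s4c.png',c[:,:,::-1])
o=env.observe();print(o['time_s'],o['position'],o['q'],o['ft_force'])
E
```

```text
12.6167 [0.47649974 0.0746498  0.24364927] [ 10.53862833  22.363334    82.09845583 -33.45542522  86.67177331
 -69.23230601] [-0.03069986  0.06871795 -1.49991543]
```

View pics/s4c.png

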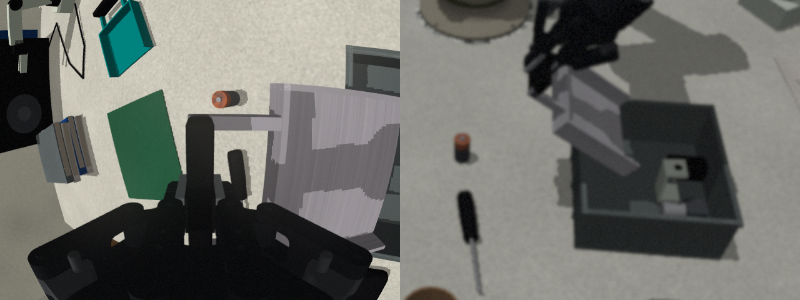

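The tray is empty. All three parts lie inside the crate: bracket (672,178), servo (690,165), gearmotor (675,210) in the right panel. I level the tray and take it back.

Request:
step_arm --steps '[{"xyz": [0,0,0],"turn": [0,0.4,0],"gripper": -1},{"xyz": [0,0,0],"turn": [0,0.8,0],"gripper": -1},{"xyz": [0,0,0],"turn": [0,0.8,0],"gripper": -1},{"xyz": [0,0,0],"turn": [0,0.8,0],"gripper": -1},{"xyz": [0,0,0],"turn": [0,0.8,0],"gripper": -1},{"xyz": [0,0,0],"turn": [0,0.8,0],"gripper": -1},{"xyz": [0,0,0],"turn": [0,0.8,0],"gripper": -1},{"xyz": [0,0,0],"turn": [0,0.8,0],"gripper": -1},{"xyz": [0,0,0],"turn": [0,0.8,0],"gripper": -1},{"xyz": [0,0,0],"turn": [0,0.8,0],"gripper": -1},{"xyz": [0,0,0],"turn": [0,0,0],"gripper": -1}]'

```text
time_s: 13.53
position: [0.4765, 0.0736, 0.2438]
tool_rot: [[0.087, 0.996, 0.0], [0.996, -0.087, 0.002], [0.002, 0.0, -1.0]]
ft_force: [0.4, 0.1, -1.1]
grip_width: 0.0129
```

Request:
step_arm --steps '[{"xyz": [-0.2,0,0],"turn": [0,0,0],"gripper": -1},{"xyz": [-0.4,0,0],"turn": [0,0,0],"gripper": -1},{"xyz": [-0.6,0,0],"turn": [0,0,0],"gripper": -1},{"xyz": [-0.6,0,0],"turn": [0,0,0],"gripper": -1},{"xyz": [-0.6,0,0],"turn": [0,0,0],"gripper": -1},{"xyz": [-0.6,0,0],"turn": [0,0,0],"gripper": -1},{"xyz": [-0.6,0,0],"turn": [0,0,0],"gripper": -1},{"xyz": [-0.6,0,0],"turn": [0,0,0],"gripper": -1},{"xyz": [-0.6,0,0],"turn": [0,0,0],"gripper": -1},{"xyz": [-0.6,0,0],"turn": [0,0,0],"gripper": -1},{"xyz": [-0.6,0,0],"turn": [0,0,0],"gripper": -1},{"xyz": [-0.6,0,0],"turn": [0,0,0],"gripper": -1},{"xyz": [-0.6,0,0],"turn": [0,0,0],"gripper": -1},{"xyz": [-0.6,0,0],"turn": [0,0,0],"gripper": -1},{"xyz": [-0.6,0,0],"turn": [0,0,0],"gripper": -1},{"xyz": [-0.4,0,0],"turn": [0,0,0],"gripper": -1},{"xyz": [-0.2,0,0],"turn": [0,0,0],"gripper": -1},{"xyz": [0,0,0],"turn": [0,0,0],"gripper": -1}]'

```text
time_s: 15.03
position: [0.4459, -0.2849, 0.2434]
tool_rot: [[0.086, 0.996, -0.001], [0.996, -0.086, -0.0], [-0.001, -0.001, -1.0]]
ft_force: [-0.3, -0.4, -1.5]
grip_width: 0.0128
```

Request:
step_arm --steps '[{"xyz": [0,0,0],"turn": [0,0,0.6],"gripper": -1},{"xyz": [0,0,0],"turn": [0,0,1],"gripper": -1},{"xyz": [0,0,0],"turn": [0,0,1],"gripper": -1},{"xyz": [0,0,0],"turn": [0,0,1],"gripper": -1},{"xyz": [0,0,0],"turn": [0,0,1],"gripper": -1},{"xyz": [0,0,0],"turn": [0,0,1],"gripper": -1},{"xyz": [0,0,0],"turn": [0,0,1],"gripper": -1},{"xyz": [0,0,0],"turn": [0,0,1],"gripper": -1},{"xyz": [0,0,0],"turn": [0,0,1],"gripper": -1},{"xyz": [0,0,0],"turn": [0,0,1],"gripper": -1},{"xyz": [0,0,0],"turn": [0,0,1],"gripper": -1},{"xyz": [0,0,0],"turn": [0,0,1],"gripper": -1},{"xyz": [0,0,0],"turn": [0,0,1],"gripper": -1},{"xyz": [0,0,0],"turn": [0,0,1],"gripper": -1},{"xyz": [0,0,0],"turn": [0,0,1],"gripper": -1},{"xyz": [0,0,0],"turn": [0,0,1],"gripper": -1},{"xyz": [0,0,0],"turn": [0,0,0.6],"gripper": -1},{"xyz": [0,0,0],"turn": [0,0,0],"gripper": -1},{"xyz": [0,0,0],"turn": [0,0,0],"gripper": -1}]'

```text
time_s: 16.62
position: [0.4461, -0.2828, 0.2437]
tool_rot: [[0.981, 0.192, -0.0], [0.192, -0.981, 0.0], [-0.0, -0.0, -1.0]]
ft_force: [0.1, -0.2, -1.4]
grip_width: 0.0128
```

Request:
step_arm --steps '[{"xyz": [0,0,0.2],"turn": [0,0,0],"gripper": -1},{"xyz": [0,0,0.4],"turn": [0,0,0],"gripper": -1},{"xyz": [0,0,0.5],"turn": [0,0,0],"gripper": -1},{"xyz": [0,0,0.5],"turn": [0,0,0],"gripper": -1},{"xyz": [0,0,0.5],"turn": [0,0,0],"gripper": -1},{"xyz": [0,0,0.5],"turn": [0,0,0],"gripper": -1},{"xyz": [0,0,0.5],"turn": [0,0,0],"gripper": -1},{"xyz": [0,0,0.5],"turn": [0,0,0],"gripper": -1},{"xyz": [0,0,0.5],"turn": [0,0,0],"gripper": -1},{"xyz": [0,0,0.4],"turn": [0,0,0],"gripper": -1},{"xyz": [0,0,0.3],"turn": [0,0,0],"gripper": -1},{"xyz": [0,0,0.2],"turn": [0,0,0],"gripper": -1},{"xyz": [0,0,0],"turn": [0,0,0],"gripper": -1},{"xyz": [0,0,0],"turn": [0,0,0],"gripper": -1}]'

```text
time_s: 17.78
position: [0.4461, -0.2838, 0.0436]
tool_rot: [[0.982, 0.189, -0.0], [0.189, -0.982, 0.0], [-0.0, -0.0, -1.0]]
ft_force: [-0.1, -0.2, -1.6]
grip_width: 0.0132
```

```bash
python3 - <<'E'
from h import *
im,d=snap('wrist','w5');s,ds=snap('scene','s5')
c=np.hstack([cv2.resize(im,(400,300)),cv2.resize(s[200:350,100:300],(400,300),interpolation=cv2.INTER_CUBIC)]);cv2.imwrite('pics/s5c.png',c[:,:,::-1])
o=env.observe();print(o['position'],o['ft_force'],o['wrist_torque'])
E
```

```text
[ 0.44638298 -0.28413988  0.04439927] [-0.43855011 -0.33951148 -1.84444513] [-0.01014305  0.15735569 -0.00440484]
```

View pics/s5c.png

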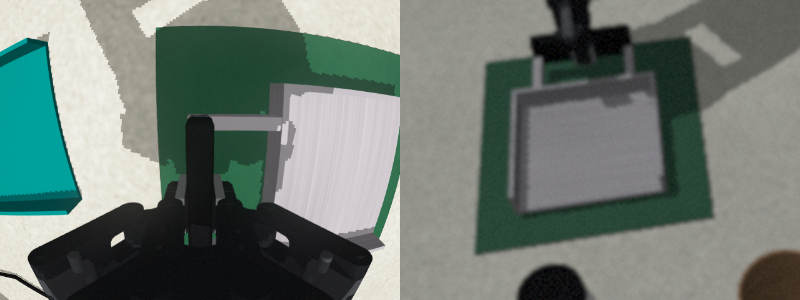

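The tray is level and centred over the mat, aligned with it. I lower the last 8 mm slowly.

Request:
step_arm --steps '[{"xyz": [0,0,0.05],"turn": [0,0,0],"gripper": -1},{"xyz": [0,0,0.05],"turn": [0,0,0],"gripper": -1},{"xyz": [0,0,0.05],"turn": [0,0,0],"gripper": -1},{"xyz": [0,0,0.03],"turn": [0,0,0],"gripper": -1},{"xyz": [0,0,0],"turn": [0,0,0],"gripper": -1},{"xyz": [0,0,0],"turn": [0,0,0],"gripper": -1}]'

```text
time_s: 18.38
position: [0.446, -0.2839, 0.0364]
tool_rot: [[0.982, 0.189, -0.0], [0.189, -0.982, 0.0], [-0.0, -0.0, -1.0]]
ft_force: [0.9, 0.2, -2.0]
grip_width: 0.0129
```

Request:
step_arm --steps '[{"xyz": [0,0,0.02],"turn": [0,0,0],"gripper": -1},{"xyz": [0,0,0.02],"turn": [0,0,0],"gripper": -1},{"xyz": [0,0,0],"turn": [0,0,0],"gripper": -1},{"xyz": [0,0,0],"turn": [0,0,0],"gripper": -1}]'

```text
time_s: 18.72
position: [0.4461, -0.284, 0.0353]
tool_rot: [[0.982, 0.189, 0.001], [0.189, -0.982, -0.001], [0.0, 0.001, -1.0]]
ft_force: [-2.4, 1.2, 5.2]
grip_width: 0.0131
```

Contact (+5 N). Release slowly and retreat upward.

Request:
step_arm --steps '[{"xyz": [0,0,0],"turn": [0,0,0],"gripper": -0.6},{"xyz": [0,0,0],"turn": [0,0,0],"gripper": -0.5},{"xyz": [0,0,0],"turn": [0,0,0],"gripper": -0.3},{"xyz": [0,0,0],"turn": [0,0,0],"gripper": -0.1},{"xyz": [0,0,0],"turn": [0,0,0],"gripper": -0.06},{"xyz": [0,0,0],"turn": [0,0,0],"gripper": -0.06},{"xyz": [0,0,0],"turn": [0,0,0],"gripper": -0.06}]'

```text
time_s: 19.3
position: [0.446, -0.2839, 0.0348]
tool_rot: [[0.982, 0.189, 0.0], [0.189, -0.982, 0.0], [0.0, -0.0, -1.0]]
ft_force: [-0.6, -0.6, 0.2]
grip_width: 0.04
```

Request:
step_arm --steps '[{"xyz": [0,0,-0.2],"turn": [0,0,0],"gripper": -0.06},{"xyz": [0,0,-0.4],"turn": [0,0,0],"gripper": -0.06},{"xyz": [0,0,-0.6],"turn": [0,0,0],"gripper": -0.06},{"xyz": [0,0,-0.6],"turn": [0,0,0],"gripper": -0.06},{"xyz": [0,0,-0.6],"turn": [0,0,0],"gripper": -0.06},{"xyz": [0,0,-0.6],"turn": [0,0,0],"gripper": -0.06},{"xyz": [0,0,-0.6],"turn": [0,0,0],"gripper": -0.06},{"xyz": [0,0,-0.6],"turn": [0,0,0],"gripper": -0.06},{"xyz": [-0.6,0,-0.4],"turn": [0,0,0],"gripper": -0.06},{"xyz": [-0.6,0,-0.2],"turn": [0,0,0],"gripper": -0.06},{"xyz": [-0.6,0,0],"turn": [0,0,0],"gripper": -0.06},{"xyz": [0,0,0],"turn": [0,0,0],"gripper": -0.06},{"xyz": [0,0,0],"turn": [0,0,0],"gripper": -0.06}]'

```text
time_s: 20.38
position: [0.3747, -0.2976, 0.2277]
tool_rot: [[0.982, 0.187, 0.001], [0.187, -0.982, -0.001], [0.001, 0.001, -1.0]]
ft_force: [-0.1, -0.2, -0.1]
grip_width: 0.0402
```

```bash
python3 - <<'E'
from h import *
t,d=snap('top','t6');s,ds=snap('scene','s6')
c=np.vstack([np.hstack([cv2.resize(t[100:310,140:480],(420,260),interpolation=cv2.INTER_CUBIC),cv2.resize(s[170:400,120:540],(380,260),interpolation=cv2.INTER_CUBIC)])]);
c=np.vstack([c,np.hstack([cv2.resize(t[175:305,360:490],(300,300),interpolation=cv2.INTER_CUBIC)[:],cv2.resize(s[170:310,385:535],(500,300),interpolation=cv2.INTER_CUBIC)])])
cv2.imwrite('pics/c6.png',c[:,:,::-1]);o=env.observe();print(o['time_s'],o['position'],o['ft_force'])
d0=np.load('pics/top0.npy')
for n,u,v in[('cup',338,128),('base',277,137),('jar',417,125),('cell',324,268),('drv',321,215),('tealfloor',437,325)]: print(n,w('top',d0,u,v).round(3),w('top',d,u,v).round(3))
for u,v in[(420,190),(400,210),(440,210),(420,225)]: print(w('top',d,u,v).round(4))
E
```

```text
20.4833 [ 0.37568508 -0.29743307  0.22714232] [-0.05368723 -0.35808469  0.17874054]
cup [ 0.767 -0.063  0.004] [ 0.767 -0.063  0.004]
base [0.74  0.085 0.035] [0.74  0.085 0.036]
jar [ 0.748 -0.246  0.08 ] [ 0.748 -0.246  0.08 ]
cell [ 0.421 -0.02   0.047] [ 0.421 -0.021  0.05 ]
drv [ 0.548 -0.016  0.027] [ 0.549 -0.016  0.025]
tealfloor [ 0.276 -0.29   0.003] [ 0.337 -0.185  0.523]
[ 0.6059 -0.2607  0.0071]
[ 0.5577 -0.2097  0.0079]
[ 0.5552 -0.3078  0.0077]
[ 0.5196 -0.2574  0.0074]
```

View pics/c6.png

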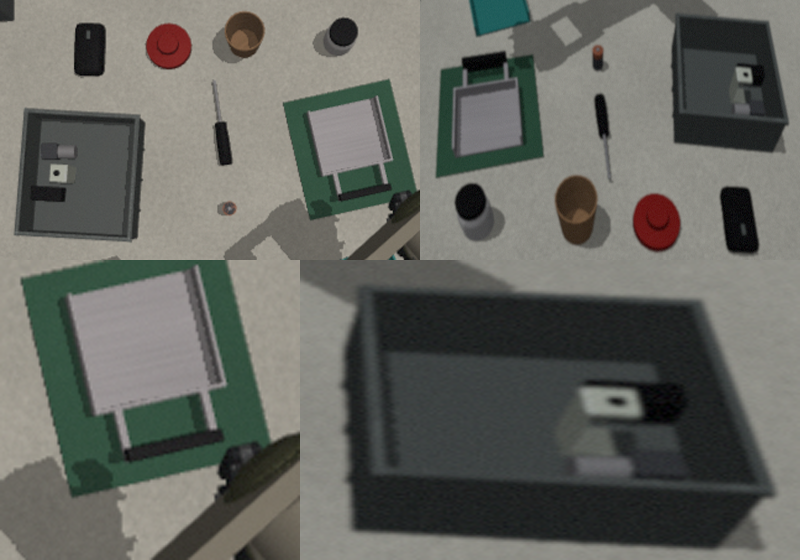

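The tray is flat and centred on the mat (bottom-left panel), and the three parts are in the crate (top-left panel at (60,152), (60,172) and (47,193)). The bystanders haven't moved. Handing in.

```bash
python3 -c "
from rig import order
print(order.close_job())"
```

```text
the job is handed in; nothing more can be done
None
```

I gripped the aluminium tray by its black handle and carried it level to the crate. With its open edge about 2 cm above the crate's rim, I tipped it to about 35° and all three parts slid in. I then set the empty tray down on the mat, let go and backed off. The job was handed in at about 20.5 s of the 53 s allowed, and no verdict is reported.

**Last checks:**
- **Parts:** the final pictures show the servo, bracket and gearmotor inside the crate, and the gripper never went near them.
- **Tray:** it is centred on the mat and turned to line up with it, about 17° from how it started. Floor heights of 7.1–7.9 mm at four points show it lying flat.
- **Bystanders:** cup, base, jar, cell and screwdriver are within a few mm of where they started, which is depth noise. I judged the mouse from the picture only.
- **Forces:** readings at the end of each move peaked at about 6 N, and the arm was clear of everything at the end.

The final teal tray reading was useless because the arm blocked the top camera's view. The tray is only partly visible in the last scene picture, but the arm never went near it.

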